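Check that the caster-kit case is caught shut

ROBOT

A 7-joint arm with a two-finger parallel gripper is mounted at the origin on the work surface. World frame = base frame: x ahead of the robot, y to its left, z up, the work surface at z = 0. Lengths are in m, angles in rad, forces in N, time in s.
With the tool pointing down it reaches from about 0.425 to 0.925 m from the base axis. Payload 6.8 kg.
Tool frame: the origin (TCP) lies at the very end of the fingers, on their centre line; the grasp point (between the pads) lies 19 mm behind it; z points along the fingers, y is the line along which they close (so a half turn about z gives the same grasp; the last joint's range is limited). The gripper opens to 85 mm and grips with 20 to 120 N. Pads are 22 mm wide; open, the fingers measure 114 mm over their backs; the gripper's body (76 mm by 85 mm) begins 54 mm behind the grasp point. The pads swing forward as they close: fully open they stand 13 mm farther back than shut.
Start: joints at [1.167, 0.477, 0.022, 1.555, -0.011, 1.109, -0.083], TCP at [0.197, -0.646, 0.231] pointing down, gripper open.
Joint ranges: [-2.96, 2.96], [-0.34, 2.1], [-1.41, 1.46], [0.24, 2.44], [-1.37, 4.51], [0.17, 1.92], [-2.96, 2.96]. Speed limits (rad/s): [2.39, 2.39, 3.14, 3.14, 3.14, 3.14, 3.14].

INTERFACE

Orientations are given as a rotation vector (axis times angle).
In Python, from bench import r gives the robot as it stands.
- The arm moves only by the tool play_rows, never from a script. Its argument "targets" is text: rows parted by semicolons, each of 5 numbers parted by spaces: the closure, from -1 (fully open) to 1 (shut), then the shift along the tool's x, y, z in m, then the turn about the tool's z in rad. In form: gripper dx dy dz spin; .... A call has 1 to 8 rows; each row is the pose to reach, as a shift and turn from the pose commanded when the call began, along the tool's axes at that moment; what a row does not reach only later rows make up. A row lasts 1/12 s, in which the tool goes at most 41.7 mm and 7.16 degrees, less where a joint would pass 70% of its speed; a pose out of reach is approached as far as the arm can. A call with a gripper value outside its range is refused whole. The fingers move at their own pace and stop on an object; "squeeze" is the grip in N (left out, the last holds). Time passes only in rows, so rows that repeat a pose let the fingers close. It gives the time, the measured TCP pose, the force, the opening and the grip force at its end, in the units of the state.
- r.get_obs(): the state, without advancing time (a new reading comes with each control period).
- r.grab_frame(name): name is "side" or "top" or "wrist"; returns the picture (384x512x3 uint8, red, green, blue); there is no depth.
- r.camera_info(name): a dict with "fov_y" (degrees; the focal length in pixels is half the picture's height over the tangent of half this angle, whatever the lens; pixels are square), "cx", "cy" (the principal point, pixels), "position" and "rotation" of the camera in the world. Camera axes: x right, y down, z forward; pixel columns grow to the right and rows downward; lengths in m; the calibration is good to about 2 mm. A picture is of the moment at which its call begins: read the wrist's pose just before it. camera_info takes no time and is no camera call; for the wrist camera it gives the pose at the moment of the call.
- r.hand_in(): hands the job in; it is judged then, once.
The state is a dict: "clock": time; "joints": joint angles; "qvel": joint speeds; "tau": joint torques, N m; "tcp_pos": TCP position; "orientation": TCP orientation; "contact_force": force on the tool from outside, world axes, zero at the start; "moment": the same for the moment, N m; "grip_width": finger opening in m; "gripper_force": force on a finger pad.
Only numpy, scipy, OpenCV 4.12 (cv2) and the standard library are available. Lean on these libraries where they do the work, as an engineer would, in place of code of your own. Each camera call takes 0.05 s, during which the arm holds its last target. There are 200 camera calls.

TASK

Before this cart is wheeled off, make sure that the orange-lidded kit case is really caught shut: take its steel pull handle and tug it firmly straight up. If the lid holds, just let go; if it gives and lifts, press the lid back down until its catch snaps home. Leave it fully shut with the handle sprung back down, and do not touch the blue-lidded case.

Things in the scene. Friction and masses are not known exactly. Their poses are not given: they have to be found in the camera images.
- orange_grip (a point): Middle of the orange case's pull handle: a round steel bar, 14 mm thick, 60 long, on two posts 40 apart, centre 43 mm above the lid top, 28 behind the lid's front edge, 152 in front of the hinge; 147.5 mm above the table when shut and down. y along the bar, x level from front edge to hinge (tips with the lid). Pinch the bar from above, jaws closing along x; it rocks a little: lift straight up.
- orange_lid (a joint): Orange lid's angle at its far hinge, rad: 0 shut, grows as the front rises. Sprung catch in the front wall. Caught: stays under 0.01, holds 15 N upward. Not caught: rests at about 0.06 (handle 9 mm higher), lifts freely at 2 to 4 N, sinks slowly when let go. Starts either way. About 10 N straight down on top of the handle bar snaps it home (15 N is plenty); it then stops firmly at 0.
- orange_pull (a joint): How far the orange case's handle is drawn up out of its lid, m: 0 down, 0.016 upper stop. A spring draws it back: 2.7 N starts it, 5.7 N at 0.010. If the catch holds, a tug draws the handle up and the lid stays put (10 mm is a firm tug); if not, the lid rises with the handle: tug up 12 mm to tell.
- blue_case: Look-alike case with a blue lid, not to be touched; its lid is caught. Same make as the orange: fixed grey shell 180 (x) by 200 (y) by 90 mm high, lid 14 mm thick, same handle. Origin: centre of its underside; x axis from front to hinge.

How it is judged:
On the way:
1. the orange case's handle has been tugged: either it is drawn up 7 mm or more while the lid stays shut (under 0.02 rad), or the lid has given and lifted to 0.09 rad or more (((value of joint orange_pull above 0.007 m and value of joint orange_lid below 0.02 rad) or value of joint orange_lid above 0.09 rad)), for 0.1 s.
At the end, for the whole second after the job is handed in: The orange lid is caught fully shut (under 0.02 rad) and at rest, and its pull handle has sprung back down (drawn by under 3 mm) (value of joint orange_lid below 0.02 rad and value of joint orange_pull below 0.003 m and velocity of joint orange_lid below 0.05 rad/s); the robot touches nothing.
It fails at once if the blue-lidded case is touched (more than 1 N) (contact force between any of the fingers, the arm and blue_case above 1 N).
It also fails if it takes over 45 s, if anything falls off the work surface, if the arm or the gripper's body presses on something with over 40 N, if the wrist force passes 120 N, or if a joint passes its speed limit or range.

## Working session

There is one attempt and no reset: what is moved stays moved. The work goes in short steps, Python scripts to look and compute and a tool call to move; the robot and the scene stay as the last step left them, time stands still between calls to the robot, and variables do not carry over. Pictures are saved under pics/ and viewed, at most 10 in all, crops included, and the job is handed in when it is done.

Besides the shell and the picture viewer there is one more tool, called after "Call:" by a JSON object that holds its "fn" and its "kwargs", one argument or row to a line. play_rows: Moves the arm, as the interface text tells. Its arguments: {"type":"object","properties":{"targets":{"type":"string"},"squeeze":{"type":"number"}},"required":["targets"]}

```bash
mkdir -p pics; cat > h.py <<'E'
import numpy as np,cv2
from bench import r
def cam(n):
    c=r.camera_info(n); f=192/np.tan(np.radians(c["fov_y"])/2)
    return c,f,np.array(c["position"]),np.array(c["rotation"])
def ray(n,u,v,z):
    c,f,p,R=cam(n); d=R@np.array([(u-c["cx"])/f,(v-c["cy"])/f,1]); return p+d*(z-p[2])/d[2]
def proj(n,P):
    c,f,p,R=cam(n); q=R.T@(np.array(P)-p); return c["cx"]+f*q[0]/q[2],c["cy"]+f*q[1]/q[2]
def save(n,name):
    im=r.grab_frame(n); cv2.imwrite(f"pics/{name}.png",im[:,:,::-1]); return im
E
python3 - <<'E'
from h import *
a=save("top","t1");b=save("side","s1");cv2.imwrite("pics/ab.png",cv2.resize(np.vstack([a,b])[:,:,::-1],(400,600)) if 0 else np.hstack([cv2.resize(a,(400,300)),cv2.resize(b,(400,300))])[:,:,::-1])
o=r.get_obs();print(o)
for n in("top","side"):print(r.camera_info(n))
E
```

```text
{'clock': 0.1, 'joints': array([ 1.16688481,  0.47775341,  0.0223689 ,  1.55633986, -0.01148911,
        1.10931891, -0.08307184]), 'qvel': array([ 0.00081589, -0.00447101,  0.00040618, -0.00201003,  0.00302922,
        0.00099427,  0.00035536]), 'tau': array([ 3.96697797e-03, -5.97762251e+01,  1.61343042e+00, -2.81956208e+01,
        1.28101098e-02,  5.00879265e-03,  3.31980152e-05]), 'tcp_pos': array([ 0.19658788, -0.64517865,  0.23040471]), 'orientation': array([-3.10565856e+00, -4.62771306e-01,  6.16382979e-04]), 'contact_force': array([ 0.25097544, -0.56601537,  0.85783068]), 'moment': array([ 0.01209257, -0.06771634, -0.02671551]), 'gripper_force': 0.0, 'grip_width': 0.08533589698921777}
{'fov_y': 49.02399943452669, 'cx': 253.6586207915062, 'cy': 189.08797457896554, 'position': array([ 0.45667163, -0.02574987,  1.1653192 ]), 'rotation': array([-2.16163567,  2.13839675, -0.12237213])}
{'fov_y': 45.50861076360744, 'cx': 249.98026056920258, 'cy': 187.57448930493703, 'position': array([0.21107611, 0.78971209, 0.71925187]), 'rotation': array([-0.58750301,  2.53866455, -1.35037012])}
```

View pics/t1.png

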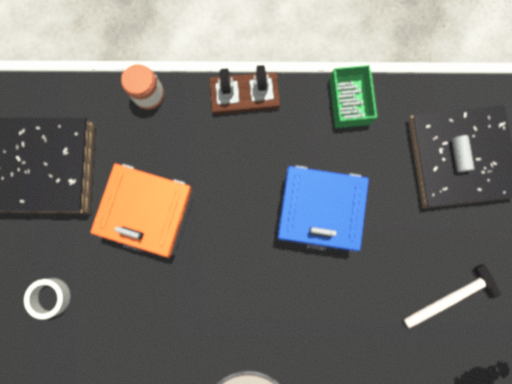

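View pics/s1.png

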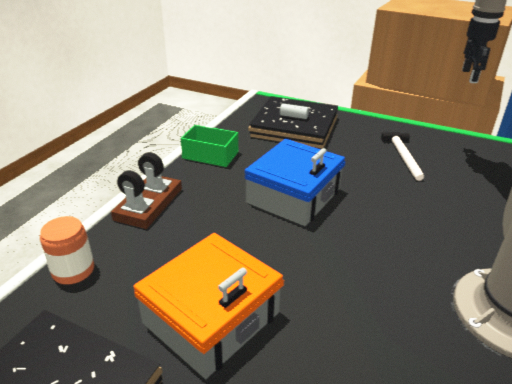

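The top view shows the orange lid around (141,210) with its bar near (129,233), and the blue lid around (325,208). In the side view the orange bar is near (233,280).

```bash
sed -i 's/np.array(c\["rotation"\])$/cv2.Rodrigues(np.array(c["rotation"],float))[0] if np.size(c["rotation"])==3 else np.array(c["rotation"])/' h.py
cat >> h.py <<'E'
def white(im,box):
    x0,y0,x1,y1=box; s=cv2.cvtColor(im,cv2.COLOR_RGB2HSV)[y0:y1,x0:x1]
    m=((s[...,1]<70)&(s[...,2]>130)).astype(np.uint8)
    n,l,st,ce=cv2.connectedComponentsWithStats(m); k=1+np.argmax(st[1:,4])
    pts=np.argwhere(l==k)[:,::-1]+[x0,y0]; return st[k,4],cv2.minAreaRect(pts.astype(np.float32)),pts
E
python3 - <<'E'
from h import *
a=cv2.imread("pics/t1.png")[:,:,::-1].copy();b=cv2.imread("pics/s1.png")[:,:,::-1].copy()
s=cv2.cvtColor(a,cv2.COLOR_RGB2HSV);m=((s[...,0]<20)&(s[...,1]>150)&(s[...,2]>120)).astype(np.uint8);m[:150]*=1
m[:, :85]=0;m[:155]=0;m[:, 200:]=0
c=max(cv2.findContours(m,0,2)[0],key=cv2.contourArea);q=cv2.boxPoints(cv2.minAreaRect(c));print(q)
W=np.array([ray("top",u,v,.104)[:2] for u,v in q]);print(W,W.mean(0),[np.linalg.norm(W[i]-W[i-1]) for i in range(4)],[np.degrees(np.arctan2(*(W[i]-W[i-1])[::-1])) for i in range(4)])
n,R,p=white(a,(105,222,150,245));print(n,R)
n2,R2,p2=white(b,(212,262,252,300));print(n2,R2)
B=cv2.boxPoints(R);w=[ray("top",*x,.15)[:2] for x in B];print(w,"top bar",ray("top",*R[0],.1475),ray("top",*R[0],.1565))
# triangulate
def rd(n,u,v):
    p=cam(n)[2];d=ray(n,u,v,0)-p;return p,d/np.linalg.norm(d)
p1,d1=rd("top",*R[0])
for z in(.1475,.1565):print(z,proj("side",ray("top",*R[0],z)))
sb=cv2.resize(b[230:380,140:300],None,fx=3,fy=3);tb=cv2.resize(a[150:265,80:200],None,fx=3,fy=3)
H=np.zeros((450,850,3),np.uint8);H[:450,:480]=sb;H[:345,480:840]=tb;cv2.imwrite("pics/z.png",H[:,:800,::-1])
E
```

```text
[[ 89.37027 233.32745]
 [112.19144 161.06046]
 [191.8287  186.20908]
 [169.00754 258.47607]]
[[0.47509313 0.40128315]
 [0.66064252 0.35357449]
 [0.59740581 0.14629407]
 [0.41497701 0.19784888]] [0.53702962 0.27475015] [np.float64(0.21213073934738316), np.float64(0.19158468370168213), np.float64(0.21671192182472737), np.float64(0.18957364155602527)] [np.float64(73.53725371869538), np.float64(-14.419601851216331), np.float64(-106.96579826866437), np.float64(164.21958191443616)]
144 ((126.56881713867188, 231.77064514160156), (24.328786849975586, 6.321653842926025), 16.699243545532227)
263 ((232.83493041992188, 281.78741455078125), (14.474894523620605, 35.13938903808594), 46.97493362426758)
[array([0.47982028, 0.32341214]), array([0.49441215, 0.31978923]), array([0.4782624 , 0.26257379]), array([0.46373914, 0.26628726])] top bar [0.47909601 0.29376253 0.1475    ] [0.47889772 0.29093727 0.1565    ]
0.1475 (np.float64(234.2737664927844), np.float64(279.72632512293416))
0.1565 (np.float64(235.06382885437762), np.float64(274.92374224840637))
```

View pics/z.png

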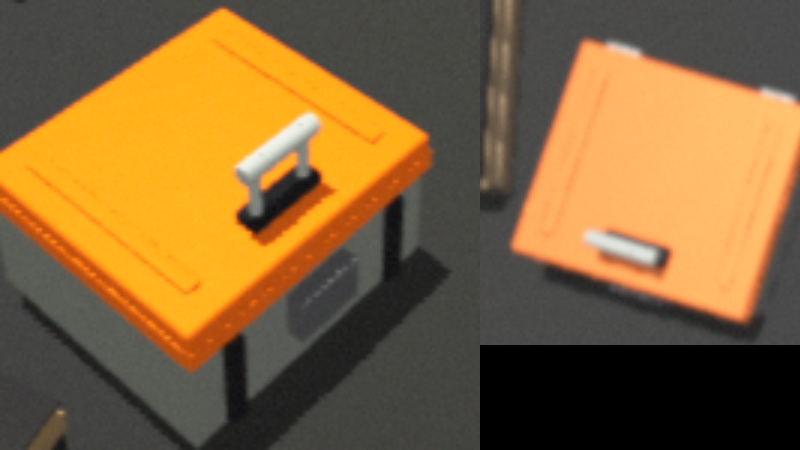

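Call:
{"fn": "play_rows", "kwargs": {
  "targets": "-1 0.254 -0.137 -0.06 -0.8;-1 0.254 -0.137 -0.06 -0.8;-1 0.254 -0.137 -0.06 -0.8;-1 0.254 -0.137 -0.06 -0.8;-1 0.254 -0.137 -0.06 -0.8;-1 0.254 -0.137 -0.06 -0.8;-1 0.254 -0.137 -0.06 -0.8;-1 0.254 -0.137 -0.06 -0.8",
  "squeeze": 60
}}

```text
clock: 0.77
tcp_pos: [0.4076, -0.4332, 0.2931]
orientation: [2.669, 1.655, 0.009]
contact_force: [1.3, 0.4, -0.2]
grip_width: 0.085
gripper_force: 0.0
```

```bash
cat >> h.py <<'E'
def go(P,yaw):  # yaw = world heading of tool y, deg
    o=r.get_obs();R=cv2.Rodrigues(o["orientation"])[0]
    y=np.degrees(np.arctan2(R[1,1],R[0,1])); d=(yaw-y+90)%180-90
    print("tcp",o["tcp_pos"].round(4),"yaw",y.round(1),"tilt",R[2,2].round(4),"shift",(R.T@(np.array(P)-o["tcp_pos"])).round(4),"spin",round(-np.radians(d),3),"t",o["clock"],"F",o["contact_force"].round(1),"j",o["joints"].round(2))
E
python3 -c "
from h import *
go([.50,-.12,.28],-15.5)"
```

```text
tcp [ 0.4076 -0.4332  0.2931] yaw -26.4 tilt -1.0 shift [ 0.3216 -0.0564  0.0142] spin -0.19 t 0.7667 F [ 1.3  0.4 -0.2] j [ 0.91  0.31 -0.25  1.67  0.07  1.17  0.18]
```

Call:
{"fn": "play_rows", "kwargs": {
  "targets": "-1 0.322 -0.056 0 -0.19;-1 0.322 -0.056 0 -0.19;-1 0.322 -0.056 0 -0.19;-1 0.322 -0.056 0 -0.19;-1 0.322 -0.056 0 -0.19;-1 0.322 -0.056 0 -0.19;-1 0.322 -0.056 0 -0.19;-1 0.322 -0.056 0 -0.19"
}}

```text
clock: 1.43
tcp_pos: [0.4975, -0.1257, 0.2912]
orientation: [-2.513, -1.885, -0.0]
contact_force: [-0.1, -0.5, -0.4]
grip_width: 0.0853
gripper_force: 0.0
```

```bash
python3 -c "
from h import *
go([.48,.18,.28],-15.5)"
```

```text
tcp [ 0.4975 -0.1257  0.2912] yaw -16.3 tilt -1.0 shift [ 0.2886 -0.1024  0.0113] spin -0.013 t 1.4333 F [-0.1 -0.5 -0.4] j [ 0.54  0.19 -0.47  1.84  0.09  1.14 -0.25]
```

Call:
{"fn": "play_rows", "kwargs": {
  "targets": "-1 0.289 -0.102 0 0;-1 0.289 -0.102 0 0;-1 0.289 -0.102 0 0;-1 0.289 -0.102 0 0;-1 0.289 -0.102 0 0;-1 0.289 -0.102 0 0;-1 0.289 -0.102 0 0;-1 0.289 -0.102 0 0"
}}

```text
clock: 2.1
tcp_pos: [0.4789, 0.1839, 0.2916]
orientation: [-2.506, -1.89, -0.003]
contact_force: [-0.6, 0.5, 0.2]
grip_width: 0.0852
gripper_force: 0.0
```

```bash
python3 -c "
from h import *
go([.479,.294,.25],-15.5)"
```

```text
tcp [0.4789 0.1839 0.2916] yaw -15.9 tilt -1.0 shift [ 0.1057 -0.0301  0.0419] spin -0.008 t 2.1 F [-0.6  0.5  0.2] j [ 0.11  0.22 -0.69  1.83  0.15  1.15 -0.9 ]
```

Call:
{"fn": "play_rows", "kwargs": {
  "targets": "-1 0.106 -0.03 0.03 0;-1 0.106 -0.03 0.03 0;-1 0.106 -0.03 0.03 0;-1 0.106 -0.03 0.03 0;-1 0.106 -0.03 0.03 0;-1 0.106 -0.03 0.03 0"
}}

```text
clock: 2.6
tcp_pos: [0.4818, 0.2867, 0.2609]
orientation: [2.515, 1.882, -0.002]
contact_force: [-0.3, -0.7, 0.9]
grip_width: 0.0855
gripper_force: 0.0
```

```bash
python3 -c "
from h import *
go([.479,.294,.25],-15.5)
print(proj('wrist',[.479,.294,.1475]),cam('wrist')[2])
save('wrist','w1')"
```

```text
tcp [0.4818 0.2867 0.2609] yaw -16.4 tilt -1.0 shift [ 0.0063 -0.0047  0.0108] spin -0.015 t 2.6 F [-0.3 -0.7  0.9] j [-0.08  0.34 -0.71  1.76  0.25  1.13 -1.15]
(np.float64(258.78928431750484), np.float64(180.77221218074374)) [0.5001343  0.35307917 0.4032062 ]
```

View pics/w1.png

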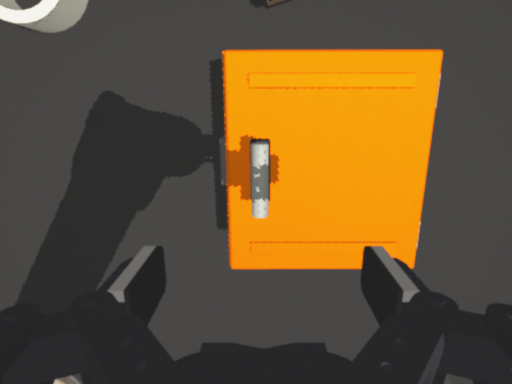

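The wrist view shows the orange bar upright at (260,179), within about 2 px of the prediction, and the lid's front edge is on the left at x≈226.

```bash
python3 -c "
from h import *
p=ray('wrist',260.5,179,.1475);print(p)
a,b=ray('wrist',260,143,.1475),ray('wrist',261,214,.1475);d=a-b;print(np.degrees(np.arctan2(d[1],d[0]))-90,np.linalg.norm(d))
go([p[0],p[1],.131],-15.5)"
```

```text
[0.48115638 0.29433204 0.1475    ]
-15.803009695844864 0.05813817272266229
tcp [0.4822 0.2861 0.2611] yaw -16.4 tilt -1.0 shift [ 0.0078 -0.0033  0.1301] spin -0.016 t 2.65 F [0.3 0.2 0.3] j [-0.08  0.34 -0.71  1.76  0.25  1.13 -1.15]
```

Call:
{"fn": "play_rows", "kwargs": {
  "targets": "-1 0.008 -0.003 0.03 0.01;-1 0.008 -0.003 0.06 0.01;-1 0.008 -0.003 0.085 0.01;-1 0.008 -0.003 0.105 0.01;-1 0.008 -0.003 0.12 0.01;-1 0.008 -0.003 0.13 0.01;-1 0.008 -0.003 0.13 0.01;-1 0.008 -0.003 0.13 0.01"
}}

```text
clock: 3.32
tcp_pos: [0.4816, 0.2952, 0.1317]
orientation: [2.525, 1.869, 0.0]
contact_force: [0.2, -0.1, 0.7]
grip_width: 0.0851
gripper_force: 0.0
```

```bash
python3 -c "
from h import *
go([.4812,.2943,.131],-15.7)
print(proj('wrist',[.4812,.2943,.1475]));save('wrist','w2')"
```

```text
tcp [0.4816 0.2952 0.1317] yaw -17.0 tilt -1.0 shift [-0.001  -0.0001  0.0007] spin -0.023 t 3.3167 F [ 0.2 -0.1  0.7] j [-0.16  0.49 -0.65  1.88  0.38  0.89 -1.29]
(np.float64(265.7359083926389), np.float64(269.23757545457886))
```

View pics/w2.png

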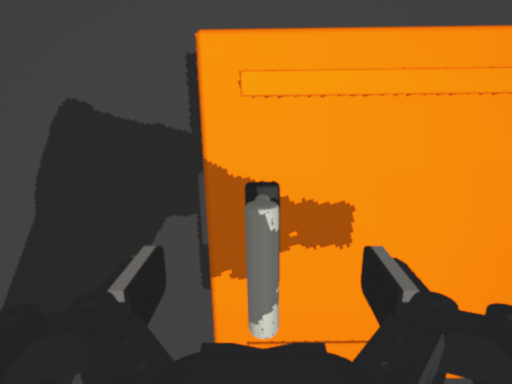

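The bar lies centred between the jaws at (263,269), where predicted. I'll close on it.

Call:
{"fn": "play_rows", "kwargs": {
  "targets": "-0.3 0 0 0 -0.02;0.2 0 0 0 -0.02;0.6 0 0 0 -0.02;1 0 0 0 -0.02;1 0 0 0 -0.02;1 0 0 0 -0.02;1 0 0 0 -0.02;1 0 0 0 -0.02",
  "squeeze": 50
}}

```text
clock: 4.03
tcp_pos: [0.4812, 0.2961, 0.1316]
orientation: [2.505, 1.896, 0.001]
contact_force: [-0.6, -0.4, 3.6]
grip_width: 0.0126
gripper_force: 48.6
```

Call:
{"fn": "play_rows", "kwargs": {
  "targets": "1 0 0 -0.003 0;1 0 0 -0.006 0;1 0 0 -0.009 0;1 0 0 -0.012 0;1 0 0 -0.012 0;1 0 0 -0.012 0;1 0 0 -0.012 0;1 0 0 -0.012 0"
}}

```text
clock: 4.7
tcp_pos: [0.4809, 0.2959, 0.1431]
orientation: [-2.505, -1.896, 0.001]
contact_force: [2.1, 1.3, -6.7]
grip_width: 0.0119
gripper_force: 48.7
```

```bash
python3 -c "
from h import *
a=save('side','s2');go([.4812,.2943,.1435],-15.7)
b=cv2.imread('pics/s1.png');H=np.hstack([cv2.resize(x[230:380,140:300],(400,375)) for x in (b,a[:,:,::-1])]);cv2.imwrite('pics/z2.png',H)"
```

```text
tcp [0.4809 0.2959 0.1431] yaw -15.8 tilt -1.0 shift [-0.0015  0.0007 -0.0004] spin -0.001 t 4.75 F [ 1.9  1.4 -6.6] j [-0.15  0.48 -0.66  1.87  0.37  0.91 -1.26]
```

View pics/z2.png

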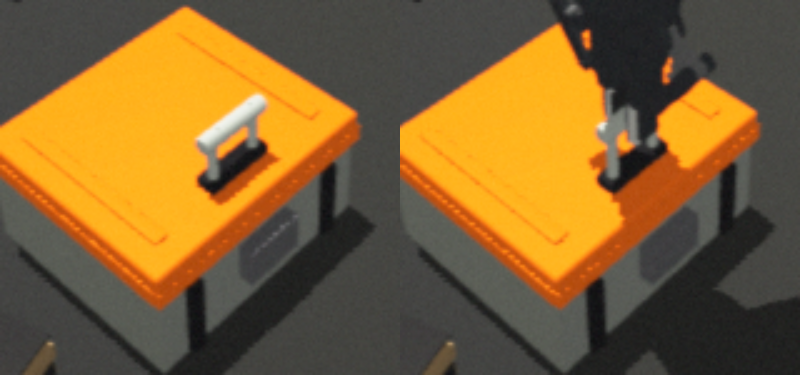

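The lid edges and corner (160,308 in the crop) have not moved. The handle posts are longer and the force is about 6.7 N, so the catch holds. I'll tug slightly further for margin.

Call:
{"fn": "play_rows", "kwargs": {
  "targets": "1 0 0 -0.001 0;1 0 0 -0.002 0;1 0 0 -0.002 0;1 0 0 -0.002 0;1 0 0 -0.002 0",
  "squeeze": 60
}}

```text
clock: 5.17
tcp_pos: [0.4809, 0.296, 0.1452]
orientation: [2.505, 1.896, -0.0]
contact_force: [1.9, 1.1, -6.9]
grip_width: 0.0119
gripper_force: 59.1
```

```bash
python3 -c "
from h import *
a=save('side','s3');go([.4812,.2943,.1435],-15.7)
b=cv2.imread('pics/s1.png');H=np.hstack([cv2.resize(x[260:320,210:270],(400,400),interpolation=0) for x in (b,a[:,:,::-1])]);cv2.imwrite('pics/z3.png',H)
for x,y,z in [(.489,.3228,.1475),(.489,.3228,.1575),(.489,.3228,.1625)]:print(proj('side',[x,y,z]))
for n in 's1','s3':
  g=cv2.imread(f'pics/{n}.png');s=cv2.cvtColor(g,cv2.COLOR_BGR2HSV);m=(s[...,1]>150)&(s[...,2]>120)&(s[...,0]<25)
  print(n,[np.flatnonzero(m[230:380,c])[[0,-1]]+230 for c in(150,170,190,200)])"
```

```text
tcp [0.4809 0.296  0.1452] yaw -15.8 tilt -1.0 shift [-0.0016  0.0008  0.0017] spin -0.001 t 5.2167 F [ 0.7  1.3 -7.2] j [-0.15  0.48 -0.66  1.87  0.36  0.92 -1.26]
(np.float64(221.03921353541625), np.float64(289.1124989400686))
(np.float64(220.8551143224425), np.float64(284.8860778721421))
(np.float64(220.76204792238434), np.float64(282.7495245019883))
s1 [array([274, 309]), array([260, 326]), array([247, 343]), array([241, 351])]
s3 [array([274, 308]), array([260, 325]), array([247, 342]), array([241, 351])]
```

View pics/z3.png

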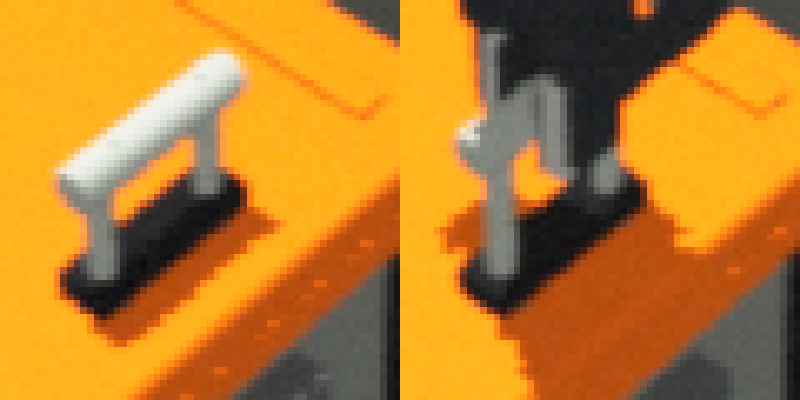

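The bar's left end rose about 5.7 px, or roughly 13 mm, while the lid edges stayed within 1 px, so the catch holds. Next I lower, release and retreat.

Call:
{"fn": "play_rows", "kwargs": {
  "targets": "1 0 0 0.003 0;1 0 0 0.006 0;1 0 0 0.009 0;1 0 0 0.012 0;1 0 0 0.0135 0;1 0 0 0.0135 0;1 0 0 0.0135 0"
}}

```text
clock: 5.8
tcp_pos: [0.4811, 0.2961, 0.132]
orientation: [2.505, 1.896, 0.0]
contact_force: [1.3, 0.7, -1.7]
grip_width: 0.0121
gripper_force: 59.8
```

Call:
{"fn": "play_rows", "kwargs": {
  "targets": "-0.2 0 0 0 0;-1 0 0 0 0;-1 0 0 0 0;-1 0 0 0 0;-1 0 0 0 0;-1 0 0 0 0;-1 0 0 0 0;-1 0 0 0 0"
}}

```text
clock: 6.47
tcp_pos: [0.4811, 0.296, 0.1318]
orientation: [2.505, 1.896, 0.0]
contact_force: [0.1, 0.0, 0.1]
grip_width: 0.0855
gripper_force: 0.0
```

Call:
{"fn": "play_rows", "kwargs": {
  "targets": "-1 0 0 -0.02 0;-1 0 0 -0.05 0;-1 0 0 -0.08 0;-1 0 0 -0.11 0;-1 0 0 -0.14 0;-1 0 0 -0.14 0;-1 0 0 -0.14 0;-1 0 0 -0.14 0"
}}

```text
clock: 7.13
tcp_pos: [0.4808, 0.2957, 0.2713]
orientation: [2.505, 1.896, -0.001]
contact_force: [0.7, -0.8, 0.3]
grip_width: 0.0855
gripper_force: 0.0
```

```bash
python3 -c "
from h import *
a=save('side','s4');go([.4812,.2943,.1435],-15.7)
b=cv2.imread('pics/s1.png');H=np.hstack([cv2.resize(x[230:380,140:300],(400,375)) for x in (b,a[:,:,::-1])]);cv2.imwrite('pics/z4.png',H)"
```

```text
tcp [0.4806 0.2954 0.2707] yaw -15.8 tilt -1.0 shift [-0.0007  0.001   0.1272] spin -0.001 t 7.1833 F [ 0.5 -0.9 -0.5] j [-0.09  0.34 -0.72  1.74  0.24  1.15 -1.15]
```

View pics/z4.png

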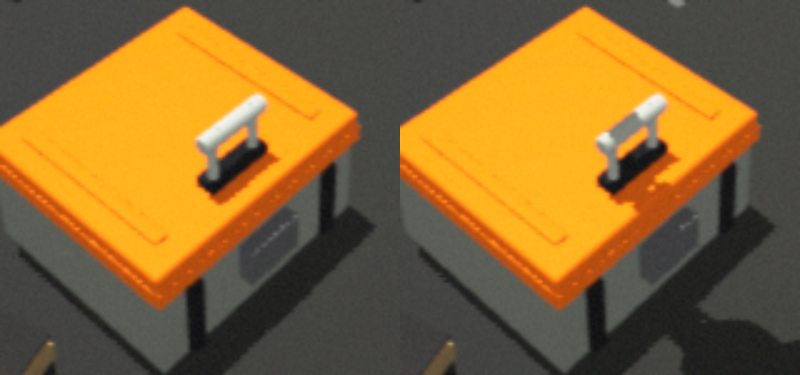

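The handle is back down at the same place as before, the lid is shut, and the gripper is clear of everything.

```bash
python3 -c "
from bench import r
print(r.hand_in())"
```

```text
the job is handed in; nothing more can be done
None
```

I tugged the orange case's handle up about 13 mm: the catch held and the lid stayed shut. I then let go, the handle sprang back down, the blue case was never approached below travel height, and the job is handed in (no verdict was returned).

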